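Find the rattling tin, store the silent two, hold out the third

TASK

The spare bearing ball for the banding wheel is loose in one of the three parts tins, and only shaking tells which (the other two are empty, and each tin has a different weight of its own). Find the tin that rattles by shaking; stand each of the two silent tins fully home in the rack well with the rim of its lid's colour and let go of it. Only when both are stored, pick up the rattling tin, shake it in the air so that the ball is heard to knock, and finish holding it out in the gripper, upright and still, over the middle of the saucer, about a hand's breadth above it; leave the saucer, brushes, bottle and water dropper where they stand.

Things in the scene. Friction and masses are not known exactly. Their poses are not given: they have to be found in the camera images.
- tin_red: small oblong lidded parts tin standing on the left half of the bench, 58 mm wide (its own x), 91 mm long (its own y), 48 mm high, bright metal with a red lid (the top 16 mm, snapped shut, not to be opened) and a blank white label on top; opaque, rigid, gripped across its 58 mm width; 0.17 to 0.35 kg by itself. Origin: centre of its underside, z up
- tin_yellow: small oblong lidded parts tin standing on the left half of the bench, 58 mm wide (its own x), 91 mm long (its own y), 48 mm high, bright metal with a yellow lid (the top 16 mm, snapped shut, not to be opened) and a blank white label on top; opaque, rigid, gripped across its 58 mm width; 0.17 to 0.35 kg by itself. Origin: centre of its underside, z up
- tin_blue: small oblong lidded parts tin standing on the left half of the bench, 58 mm wide (its own x), 91 mm long (its own y), 48 mm high, bright metal with a blue lid (the top 16 mm, snapped shut, not to be opened) and a blank white label on top; opaque, rigid, gripped across its 58 mm width; 0.17 to 0.35 kg by itself. Origin: centre of its underside, z up
- tin_red_mid (a point): middle of the tin with the red lid, 24 mm above its underside. The tin is empty, or holds one loose 34 mm steel ball of 160 g that can roll 50 mm along it, 18 mm across, and jump 6 mm. Brisk level strokes (0.11 m at 0.45 m/s) along the tin's length, or tipping it, throw the ball against the ends; after such a stroke it lies at the end towards which the tin moved, so strokes to and fro change the moment at the wrist by about 0.08 N m
- tin_yellow_mid (a point): middle of the tin with the yellow lid, 24 mm above its underside. The tin is empty, or holds one loose 34 mm steel ball of 160 g that can roll 50 mm along it, 18 mm across, and jump 6 mm. Brisk level strokes (0.11 m at 0.45 m/s) along the tin's length, or tipping it, throw the ball against the ends; after such a stroke it lies at the end towards which the tin moved, so strokes to and fro change the moment at the wrist by about 0.08 N m
- tin_blue_mid (a point): middle of the tin with the blue lid, 24 mm above its underside. The tin is empty, or holds one loose 34 mm steel ball of 160 g that can roll 50 mm along it, 18 mm across, and jump 6 mm. Brisk level strokes (0.11 m at 0.45 m/s) along the tin's length, or tipping it, throw the ball against the ends; after such a stroke it lies at the end towards which the tin moved, so strokes to and fro change the moment at the wrist by about 0.08 N m
- well_red (a point): centre of the floor of the rack's well with the red rim, home of the tin with the red lid: oblong, 63 x 97 mm (long side along the rack's own y), 14 mm deep, floor 6 mm and mouth 20 mm above the bench; a flat red rim 5 mm wide runs round the mouth, red felt lines the floor. The order of the colours along the rack varies
- well_yellow (a point): centre of the floor of the rack's well with the yellow rim, home of the tin with the yellow lid: oblong, 63 x 97 mm (long side along the rack's own y), 14 mm deep, floor 6 mm and mouth 20 mm above the bench; a flat yellow rim 5 mm wide runs round the mouth, yellow felt lines the floor. The order of the colours along the rack varies
- well_blue (a point): centre of the floor of the rack's well with the blue rim, home of the tin with the blue lid: oblong, 63 x 97 mm (long side along the rack's own y), 14 mm deep, floor 6 mm and mouth 20 mm above the bench; a flat blue rim 5 mm wide runs round the mouth, blue felt lines the floor. The order of the colours along the rack varies
- rack: dark wooden rack screwed to the bench, 330 x 132 x 20 mm, three oblong wells side by side in a row along its long axis (its own x), 115 mm apart, the middle one at its centre; it lies to the right of the middle, its row pointing roughly away from the robot. Origin: centre of its underside
- saucer: small plain white saucer, 96 mm across, 10 mm high, beyond the middle of the bench, loose; the rattling tin is to be held over it. Origin: centre of its underside
- brush_bundle: bystander: bundle of six bamboo brushes, 227 x 70 x 24 mm, lying loose at the right of the rack, near the robot. Origin: centre of its underside
- bottle: bystander: clear rinsing bottle, 65 mm across, 213 mm high, loose, at the far side. Origin: centre of its underside
- water_dropper: bystander: round green water dropper, 71 mm across, 71 mm high, loose. Origin: centre of its underside

How it is judged:
By the outcome, as a careful person would: the job done as asked, in the order asked, and still so for the second after the job is handed in, while the arm keeps its last pose, push and grip.
It also fails if it takes over 72 s, if anything falls off the work surface, if the arm or the gripper's body presses on something with over 40 N, if the wrist force passes 120 N, or if a joint passes its speed limit or range.

ROBOT

A 7-joint arm with a two-finger parallel gripper is mounted at the origin on the work surface; the furniture and walls round the work are solid. World frame = base frame: x ahead of the robot, y to its left, z up, the work surface at z = 0. Lengths are in mm, angles in degrees, forces in N, time in s.
With the tool pointing down it reaches from about 425 to 975 mm from the base axis. Payload 16.7 kg.
Tool frame: the origin (TCP) lies at the very end of the fingers, on their centre line; the grasp point (between the pads) lies 19 mm behind it; z points along the fingers, y is the line along which they close (so a half turn about z gives the same grasp; the last joint's range is limited). The gripper opens to 85 mm and grips with 20 to 120 N. Pads are 22 mm wide; open, the fingers measure 114 mm over their backs; the gripper's body (76 mm by 85 mm) begins 54 mm behind the grasp point. The pads swing forward as they close: fully open they stand 13 mm farther back than shut.
Start: joints at [-73.883, 24.414, 4.234, 92.017, -1.954, 63.644, -3.845], TCP at [281.879, 613.287, 231.302] pointing down, gripper open.
Joint ranges: [-163.25, 163.25], [-28.42, 122.38], [-70.27, 78.77], [12.13, 141.07], [-58.53, 238.53], [9.26, 117.41], [-156.51, 156.51]. Speed limits (degrees/s): [108.29, 108.29, 136.94, 136.94, 172.46, 172.46, 172.46].

INTERFACE

Orientations are given as [roll, pitch, yaw] about the fixed x, y, z axes, in that order (R = Rz(yaw) Ry(pitch) Rx(roll)).
In Python, from rig import bot gives the robot as it stands. Calls block until the motion is done:
- bot.move_ptp(position, orientation): joint-space move of the TCP to a pose.
- bot.move_linear(position, orientation=None, velocity=150): straight line of the TCP; orientation=None keeps the orientation; velocity is the mean speed in mm/s.
- bot.goto_joints(angles): joint-space move.
- bot.grip(opening, grip_force=None): finger opening in mm; grip_force is the grip in N (None keeps the last); returns when the fingers have stopped.
- bot.sleep(seconds).
- bot.inverse_kinematics(position, orientation): joint angles nearest the present ones, or None.
- bot.get_state(): the state.
- bot.grab_frame(name): name is "scene" or "top"; returns the picture (420x560x3 uint8, red, green, blue); there is no depth.
- bot.get_calibration(name): a dict with "intrinsics" (3x3 intrinsics, pixels), "camera_from_world" (4x4, takes a point from world to camera coordinates). Camera axes: x right, y up, looking along -z (the intrinsics and any distortion apply to the point x, -y, -z); pixel columns grow to the right and rows downward; lengths in mm; the calibration is good to about 2 mm. A picture is of the moment at which its call begins. get_calibration takes no time and is no camera call.
A pose or a line that the arm cannot do raises bot.MotionError and nothing moves.
- bot.sign_off(): hands the job in; it is judged then, once.
Trained networks look in the newest picture that a camera, given by its name, has taken for a name from the list of things; names that differ only in an ending like _2 or _b are one class to them, and where a whole thing is asked for, a point or a joint stands for the part that bears it (a point fixed in the world has none). Each returns a list of dicts, best first, with "p" (0 to 1); they miss things now and then, are a little off and sometimes report something else, mostly with a low value. They report only what shows in the picture. A call takes as long as a camera call.
- bot.look_for(camera, name): "box" ([left, top, width, height] in pixels, round what is visible of it).
The state is a dict: "t": time; "joints": joint angles; "dq": joint speeds; "tau": joint torques, N m; "ee_pos": TCP position; "tcp_rot": TCP orientation; "force": force on the tool from outside, world axes, zero at the start; "ft_torque": the same for the moment, N m; "grip_width": finger opening in mm; "gripper_force": force on a finger pad.
Only numpy, scipy, OpenCV 4.12 (cv2) and the standard library are available. Lean on these libraries where they do the work, as an engineer would, in place of code of your own. Each camera call takes 0.05 s, during which the arm holds its last target. There are 200 camera calls.

## Working session

There is one attempt and no reset: what is moved stays moved. The work goes in short steps, each a Python script; the robot and the scene stay as the last script left them, time stands still between calls to the robot, and variables do not carry over. Pictures are saved under pics/ and viewed, at most 10 in all, crops included, and the job is handed in when it is done.

```bash
mkdir -p pics; ls; cat > h.py <<'E'
from rig import bot
import numpy as np, cv2
def cam(n):
    c=bot.get_calibration(n); return np.array(c["intrinsics"]),np.array(c["camera_from_world"]),c
def px2w(n,u,v,z):
    K,T,_=cam(n); d=np.linalg.inv(K)@np.array([u,v,1.]); d=np.array([d[0],-d[1],-d[2]])
    R=T[:3,:3]; o=-R.T@T[:3,3]; w=R.T@d; return o+w*(z-o[2])/w[2]
E
python3 - <<'E'
from h import *
for n in("top","scene"):
    f=bot.grab_frame(n); cv2.imwrite(f"pics/{n}0.png",f[:,:,::-1])
    K,T,c=cam(n); print(n,c.keys(),K.tolist(),(-T[:3,:3].T@T[:3,3]).round())
for n in "tin_red tin_yellow tin_blue rack saucer brush_bundle bottle water_dropper".split():
    for c in("top","scene"): print(n,c,[(np.round(d["box"]).tolist(),round(d["p"],2)) for d in bot.look_for(c,n)][:2])
s=bot.get_state();print(s)
E
```

```text
pics
top dict_keys(['intrinsics', 'camera_from_world']) [[395.348829536617, 0.0, 283.7148065750794], [0.0, 395.348829536617, 205.9337195576979], [0.0, 0.0, 1.0]] [ 486.    9. 1217.]
scene dict_keys(['intrinsics', 'camera_from_world']) [[518.6987019978895, 0.0, 282.6793761905517], [0.0, 518.6987019978895, 209.7152081270862], [0.0, 0.0, 1.0]] [ -31. -736. 1129.]
tin_red top [([239.0, 240.0, 30.0, 28.0], 0.83)]
tin_red scene [([196.0, 212.0, 41.0, 33.0], 0.64)]
tin_yellow top [([169.0, 238.0, 35.0, 27.0], 0.88)]
tin_yellow scene [([165.0, 167.0, 31.0, 34.0], 0.84)]
tin_blue top [([309.0, 165.0, 42.0, 28.0], 0.73), ([189.0, 176.0, 32.0, 22.0], 0.68)]
tin_blue scene [([229.0, 150.0, 29.0, 36.0], 0.56), ([284.0, 250.0, 38.0, 32.0], 0.37)]
rack top [([308.0, 163.0, 56.0, 106.0], 0.89)]
rack scene [([240.0, 217.0, 121.0, 102.0], 0.9)]
saucer top [([252.0, 175.0, 30.0, 30.0], 0.82), ([319.0, 202.0, 34.0, 27.0], 0.29)]
saucer scene [([260.0, 192.0, 33.0, 22.0], 0.67)]
brush_bundle top [([378.0, 237.0, 23.0, 66.0], 0.88)]
brush_bundle scene [([254.0, 326.0, 88.0, 36.0], 0.87), ([162.0, 164.0, 3
[... 294 characters left out ...]
.71)]
{'t': 0.9, 'joints': array([-73.88284476,  24.41119171,   4.23334125,  92.01764725,
        -1.95343318,  63.64633024,  -3.84400316]), 'dq': array([ 0.03908855, -0.00830601,  0.07210389,  0.02320039,  0.00958904,
       -0.0353134 , -0.01154763]), 'tau': array([-1.38939202e-03, -9.49510002e+01,  3.75570998e+00, -4.63872385e+01,
        1.88665587e-02,  2.72222715e-03, -3.16380283e-05]), 'ee_pos': array([281.86674695, 613.27352491, 231.32612869]), 'tcp_rot': array([-1.79996777e+02, -1.84460335e-03,  1.55315238e+02]), 'force': array([ 0.88905553, -0.1519279 ,  1.32258149]), 'ft_torque': array([ 0.05257532,  0.01726235, -0.00384933]), 'gripper_force': 0.0, 'grip_width': 85.57083266001396}
```

```bash
python3 - <<'E'
import cv2
a=cv2.imread("pics/top0.png")[90:320,150:420]; cv2.imwrite("pics/topc.png",cv2.resize(a,None,fx=2.6,fy=2.6,interpolation=cv2.INTER_CUBIC))
E
```

```text
(no output)
```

View pics/topc.png

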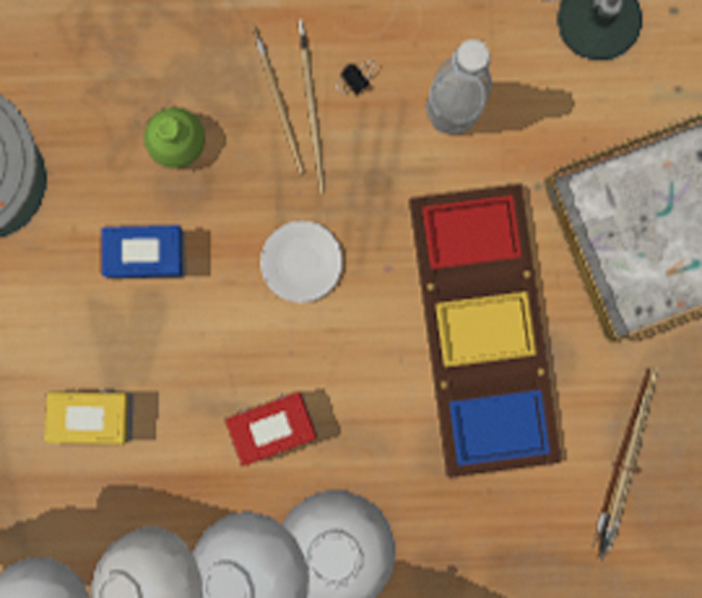

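View pics/scene0.png

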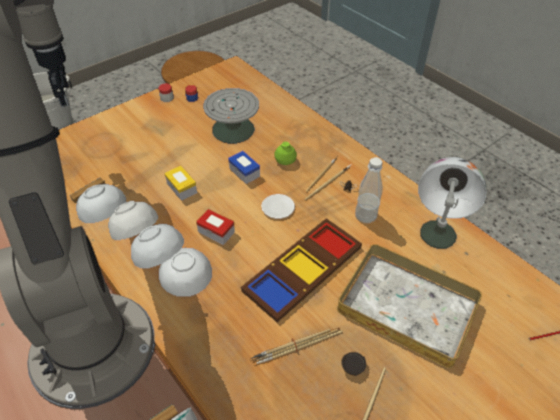

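The tins lie at top-view crop (142,250) blue, (85,418) yellow and (270,428) red. The rack wells, far to near, are red, yellow and blue, and the saucer is at (302,262). Upside-down bowls stand along the near edge. Next I fit the poses with a model in both views.

```bash
cat >> h.py <<'E'
from scipy.optimize import minimize
def proj(n,P):
    K,T,_=cam(n); c=np.asarray(P)@T[:3,:3].T+T[:3,3]; p=np.c_[c[:,0],-c[:,1],-c[:,2]]@K.T; return p[:,:2]/p[:,2:]
HUE={"red":[(0,7),(172,180)],"yellow":[(20,32)],"blue":[(105,130)]}
def mask(f,col):
    h=cv2.cvtColor(f,cv2.COLOR_RGB2HSV); m=np.zeros(h.shape[:2],np.uint8)
    for a,b in HUE[col]: m|=cv2.inRange(h,(a,140,60),(b,255,255))
    return m
def hull(f,col,uv):
    n,l,s,c=cv2.connectedComponentsWithStats(cv2.morphologyEx(mask(f,col),cv2.MORPH_CLOSE,np.ones((3,3))))
    ok=[i for i in range(1,n) if s[i,4]>80]; i=min(ok,key=lambda i:np.hypot(*(c[i]-uv)))
    return cv2.convexHull(np.argwhere(l==i)[:,::-1].astype(np.int32))[:,0].astype(float)
def raster(p,o,S=6):
    im=np.zeros((90*S,90*S),np.uint8); q=cv2.convexHull(((p-o)*S).astype(np.float32))
    cv2.fillConvexPoly(im,np.round(q*16).astype(np.int32),1,shift=4); return im
def box(x,y,yaw,w,l,z0,z1):
    c,s=np.cos(np.radians(yaw)),np.sin(np.radians(yaw))
    return [[x+c*a-s*b,y+s*a+c*b,z] for a in(-w/2,w/2) for b in(-l/2,l/2) for z in(z0,z1)]
def fit(frames,col,x0,w,l,z0,z1,cams=("top","scene")):
    """x0: x,y,yaw start"""
    T={}
    for n in cams:
        uv=proj(n,[[x0[0],x0[1],z1]])[0]; hp=hull(frames[n],col,uv); o=uv-45
        hp=np.concatenate([hp+d for d in np.array([[-.5,-.5],[.5,-.5],[.5,.5],[-.5,.5]])]) # pixel extents
        T[n]=(raster(hp,o),o)
    def cost(v):
        s=0
        for n in cams:
            t,o=T[n]; r=raster(proj(n,box(*v,w,l,z0,z1)),o); s-=(t&r).sum()/max(1,(t|r).sum())
        return s/len(cams)
    best=min((minimize(cost,[x0[0],x0[1],a],method="Nelder-Mead",options=dict(initial_simplex=np.array([x0[0],x0[1],a])+np.array([[0,0,0],[8,0,0],[0,8,0],[0,0,8]]),xatol=.05,fatol=1e-4)) for a in (x0[2],x0[2]+12,x0[2]-12)),key=lambda r:r.fun)
    return best.x.round(2),round(-best.fun,3)
E
python3 - <<'E'
from h import *
fr={n:cv2.imread(f"pics/{n}0.png")[:,:,::-1].copy() for n in("top","scene")}
C=lambda u,v:(150+u/2.6,90+v/2.6)
for cams in (("top",),("scene",),("top","scene")):
  print(cams)
  for col,uv,a in(("red",(270,428),110),("yellow",(85,418),90),("blue",(142,250),90)):
    p=px2w("top",*C(*uv),48); print("tin",col,*fit(fr,col,(p[0],p[1],a),58,91,32,48,cams))
  for col,uv in(("red",(473,230)),("yellow",(486,329)),("blue",(500,428))):
    p=px2w("top",*C(*uv),20); print("well",col,*fit(fr,col,(p[0],p[1],8),73,107,19.9,20,cams))
print("saucer",px2w("top",267,190,8),px2w("scene",276.5,206,8))
for n,uv in(("dropper",(175,137)),("bottle base",(455,115)),("bowlR",(337,550)),("bowl2",(245,565)),("blueTin",(142,250))):print(n,px2w("top",*C(*uv),40).round())
E
```

```text
('top',)
tin red [428.12 102.12 198.41] 0.948
tin yellow [445.73 312.93 178.29] 0.985
tin blue [ 6.3421e+02  2.4690e+02 -5.9000e-01] 0.929
well red [ 648.42 -136.01    6.26] 0.859
well yellow [ 534.7  -147.78    5.85] 0.902
well blue [ 421.54 -159.48    6.11] 0.967
('scene',)
tin red [428.28 102.89 199.43] 0.919
tin yellow [445.67 314.91  -1.32] 0.969
tin blue [634.31 251.56 172.52] 0.788Traceback (most recent call last):
  File "<stdin>", line 9, in <module>
  File "h.py", line 38, in fit
    best=min((minimize(cost,[x0[0],x0[1],a],method="Nelder-Mead",options=dict(initial_simplex=np.array([x0[0],x0[1],a])+np.array([[0,0,0],[8,0,0],[0,8,0],[0,0,8]]),xatol=.05,fatol=1e-4)) for a in (x0[2],x0[2]+12,x0[2]-12)),key=lambda r:r.fun)
  File "h.py", line 38, in <genexpr>
    best=min((minimize(cost,[x0[0],x0[1],a],method="Nelder-Mead",options=dict(initial_simplex=np.array([x0[0],x0[1],a])+np.array([[0,0,0],[8,0,0],[0,8,0],[0,0,8]]),xatol=.05,fatol=1e-4)) for a in (x0[2],x0[2]+12,x0[2]-12)),key=lambda r:r.fun)
              ~~~~~~~~^^^^^^^^^^^^^^^^^^^^^^^^^^^^^^^^^^^^^^^^^^^^^^^^^^^^^^^^^^^^^^^^^^^^^^^^^^^^^^^^^^^^^^^^^^^^^^^^^^^^^^^^^^^^^^^^^^^^^^^^^^^^^^^^^^^^^^^^^^^^^^^^^^^^^^^^^^^^^^^^^^^^
    res = _minimize_neldermead(fun, x0, args, callback, bounds=bounds,
                               **options)
    fsim[k] = func(sim[k])
              ~~~~^^^^^^^^
    fx = function(np.copy(x), *(wrapper_args + args))
  File "h.py", line 36, in cost
    t,o=T[n]; r=raster(proj(n,box(*v,w,l,z0,z1)),o); s-=(t&r).sum()/max(1,(t|r).sum())
                       ~~~~^^^^^^^^^^^^^^^^^^^^^
  File "h.py", line 10, in proj
    K,T,_=cam(n); c=np.asarray(P)@T[:3,:3].T+T[:3,3]; p=np.c_[c[:,0],-c[:,1],-c[:,2]]@K.T; return p[:,:2]/p[:,2:]
          ~~~^^^
  File "h.py", line 4, in cam
    c=bot.get_calibration(n); return np.array(c["intrinsics"]),np.array(c["camera_from_world"]),c
ValueError: time passes only in moves, steps and waits
```

```bash
sed -i 's/^def cam(n):/import functools\n@functools.lru_cache\ndef cam(n):/' h.py
cat > m.py <<'E'
from h import *
import sys
fr={n:cv2.imread(f"pics/{n}0.png")[:,:,::-1].copy() for n in("top","scene")}
for cams in (("scene",),("top","scene")):
  print(cams)
  for col,p in(("red",(428,102,19)),("yellow",(445,313,-1)),("blue",(634,247,-1))): print("tin",col,*fit(fr,col,p,58,91,32,48,cams))
  for col,p in(("red",(648,-136,6)),("yellow",(534,-148,6)),("blue",(421,-160,6))): print("well",col,*fit(fr,col,p,73,107,19.9,20,cams))
# how big are the hulls as rectangles at well height?
for col,p in(("red",(648,-136,6)),("yellow",(534,-148,6)),("blue",(421,-160,6))):
  for n in("top","scene"):
    h=hull(fr[n],col,proj(n,[[*p[:2],20]])[0]); q=np.array([px2w(n,*u,20)[:2] for u in h],np.float32); print(n,col,cv2.minAreaRect(q))
print("saucer",px2w("top",267,190,8),px2w("scene",276.5,206,8))
C=lambda u,v:(150+u/2.6,90+v/2.6)
for n,uv in(("dropper",(175,137)),("bottle base",(455,115)),("bowlR",(337,550)),("bowl2",(245,565))):print(n,px2w("top",*C(*uv),40).round())
print("bowl scene",px2w("scene",185,265,40),px2w("scene",157,240,40))
E
python3 m.py
```

```text
('scene',)
tin red [427.89 103.19  18.3 ] 0.92
tin yellow [445.19 314.79  -1.33] 0.972
tin blue [634.84 252.76  -6.02] 0.786
well red [ 649.07 -137.49    6.9 ] 0.844
well yellow [ 533.29 -149.65    5.59] 0.851
well blue [ 420.65 -159.58    5.74] 0.978
('top', 'scene')
tin red [428.35 102.26  18.26] 0.933
tin yellow [445.4  313.54  -1.42] 0.97
tin blue [634.16 247.28  -0.93] 0.852
well red [ 648.11 -137.54    5.44] 0.852
well yellow [ 534.39 -148.04    5.08] 0.875
well blue [ 420.9  -159.61    5.95] 0.971
top red ((649.9865112304688, -136.5806884765625), (77.64544677734375, 111.05130767822266), 6.243478298187256)
scene red ((649.8132934570312, -135.38897705078125), (77.87494659423828, 111.71611785888672), 6.1857380867004395)
top yellow ((535.47216796875, -148.1224822998047), (74.87846374511719, 109.48673248291016), 5.897083759307861)
scene yellow ((534.7467041015625, -147.4277801513672), (77.86477661132812, 111.33190155029297), 5.9957804679870605)
top blue ((421.3897705078125, -159.26646423339844), (71.41625213623047, 105.6066665649414), 6.0023884773254395)
scene blue ((420.4983825683594, -159.79873657226562), (70.8564682006836, 103.00463104248047), 5.989869594573975)
saucer [622.20339427  60.42699941   8.        ] [617.49636777  66.52603928   8.        ]
dropper [766. 206.  40.]
bottle base [ 783. -120.   40.]
bowlR [289.  30.  40.]
bowl2 [275. 134.  40.]
bowl scene [285.49021946  31.77073988  40.        ] [271.7544682  149.57525041  40.        ]
```

```bash
cat >> h.py <<'E'
TIN={"red":(428.3,102.5,18.3),"yellow":(445.5,313.6,-1.4),"blue":(634.2,247.6,-0.9)}
WELL={"red":(649.7,-135.8,5.97),"yellow":(535.3,-147.8,5.97),"blue":(420.9,-159.8,5.97)}
G=16
def ori(yaw,k): return [180,0,yaw+k]
def w():
    a=[]
    for _ in range(12):
        s=bot.get_state(); a.append(np.r_[s["force"],s["ft_torque"]]); bot.sleep(.02)
    return np.mean(a,0)
def shake(yaw,d=110,n=2):
    """strokes along tin length, -y side first; returns moment about tin's width axis after each stroke"""
    p0=np.array(bot.get_state()["ee_pos"]); r=np.radians(yaw); L=np.array([-np.sin(r),np.cos(r),0]); X=np.array([np.cos(r),np.sin(r),0])
    m=[]
    for i in range(n):
        for q in(p0-d*L,p0):
            bot.move_linear(q,velocity=450); bot.sleep(.25); v=w(); m.append([v[3:]@X,v[3:]@L,v[2]])
    print(np.round(m,3).tolist()); return np.array(m)
def pick(p,k,zt=180):
    x,y,a=p; o=ori(a,k); bot.grip(85); bot.move_ptp([x,y,zt],o); bot.move_linear([x,y,G],velocity=200)
    bot.grip(50,60); s=bot.get_state(); print("grip",s["grip_width"],s["gripper_force"])
    bot.move_linear([x,y,zt],velocity=250); print("t",bot.get_state()["t"])
def rep(): s=bot.get_state(); print("t",round(s["t"],2),s["ee_pos"].round(1),s["tcp_rot"].round(2),"F",s["force"].round(1),s["ft_torque"].round(2),"w",round(s["grip_width"],1))
E
python3 - <<'E'
from h import *
for k in(90,-90):
  for n,p in list(TIN.items())+list(WELL.items())+[("saucer",(620,63,0))]:
    for z in(16,180):
      j=bot.inverse_kinematics([p[0],p[1],z],ori(p[2],k)); print(k,n,z,None if j is None else np.round(j).astype(int).tolist())
import cv2
f=cv2.imread("pics/top0.png"); h=cv2.cvtColor(f,cv2.COLOR_BGR2HSV)
m=cv2.inRange(h,(0,0,150),(180,45,255)); m[:170]=0;m[:,:248]=0;m[212:]=0;m[:,288:]=0
n,l,s,c=cv2.connectedComponentsWithStats(m);i=1+s[1:,4].argmax();print(s[i],c[i],px2w("top",*c[i],8))
rep()
E
```

```text
90 red 16 [-38, 24, 19, 132, -17, 27, 13]
90 red 180 [-49, 6, 29, 125, -4, 50, 1]
90 yellow 16 [-56, 30, 18, 118, -16, 33, -28]
90 yellow 180 [-61, 16, 23, 113, -8, 52, -35]
90 blue 16 [-41, 40, 21, 100, -20, 43, -12]
90 blue 180 [-46, 30, 26, 95, -15, 59, -15]
90 red 16 [-15, 41, 30, 103, -28, 44, 36]
90 red 180 [-24, 32, 44, 98, -25, 60, 34]
90 yellow 16 [-16, 34, 32, 118, -30, 36, 42]
90 yellow 180 [-34, 25, 55, 113, -25, 55, 39]
90 blue 16 [-22, 30, 43, 131, -40, 32, 58]
90 blue 180 [-39, 10, 58, 125, -11, 50, 31]
90 saucer 16 [-35, 39, 32, 109, -31, 41, 15]
90 saucer 180 [-40, 26, 38, 103, -19, 57, 5]
-90 red 16 [-67, 38, 58, 133, -56, 39, -128]
-90 red 180 None
-90 yellow 16 [-31, 30, -13, 117, 11, 35, 126]
-90 yellow 180 [-34, 16, -9, 111, 3, 53, 134]
-90 blue 16 [-18, 39, -12, 98, 11, 44, 144]
-90 blue 180 [-21, 28, -8, 93, 4, 59, 149]
-90 red 16 [-31, 54, 58, 104, -56, 56, -123]
-90 red 180 [-37, 46, 69, 99, -46, 69, -129]
-90 yellow 16 [-33, 47, 58, 118, -56, 48, -115]
-90 yellow 180 [-42, 33, 70, 113, -36, 60, -129]
-90 blue 16 [-32, 39, 58, 132, -56, 40, -106]
-90 blue 180 [-49, 15, 72, 125, -19, 51, -139]
-90 saucer 16 [30, 49, -59, 105, 51, 57, 129]
-90 saucer 180 [31, 34, -59, 99, 32, 65, 142]
[250 175  31  31 761] [265.31931669 190.06833114] [622.13251482  65.59699849   8.        ]
t 0.9 [281.9 613.3 231.3] [-180.     -0.    155.32] F [ 0.9 -0.2  1.3] [ 0.05  0.02 -0.  ] w 85.6
```

```bash
python3 - <<'E'
from h import *
p=TIN["yellow"]
bot.move_ptp([p[0],p[1],180],ori(p[2],90)); print("bias",w().round(3))
pick(p,90); shake(p[2]); rep()
E
```

```text
bias [-0.122  0.301  0.005  0.004 -0.003  0.005]
grip 57.18936531316832 62.010687589645386
t 5.0167
[[0.011, -0.007, -2.052], [-0.013, -0.009, -1.628], [-0.007, 0.023, -1.83], [-0.012, -0.014, -2.121]]
t 8.38 [445.  312.8 179.2] [ 1.800e+02 -1.000e-02  8.856e+01] F [ 0.   0.  -1.5] [-0.03  0.01  0.01] w 56.9
```

```bash
cat >> h.py <<'E'
def place(p,k=90,zt=180,dx=0,dy=0):
    x,y,a=p; r=np.radians(a); x,y=x+np.cos(r)*dx-np.sin(r)*dy,y+np.sin(r)*dx+np.cos(r)*dy
    bot.move_ptp([x,y,zt],ori(a,k)); bot.move_linear([x,y,40],ori(a,k),velocity=220); bot.sleep(.15); f0=bot.get_state()["force"][2]; log=[]
    for z in np.arange(38,20.9,-1.5):
        bot.move_linear([x,y,z],ori(a,k),velocity=60); s=bot.get_state(); f=s["force"]-[0,0,f0]; log.append((z,*f.round(1),*s["ft_torque"].round(2)))
        if f[2]>9: break
    for l in log: print(*l)
    rep(); return log[-1][0]
E
python3 - <<'E'
from h import *
place(WELL["yellow"])
for n in("top","scene"): cv2.imwrite(f"pics/{n}1.png",bot.grab_frame(n)[:,:,::-1])
a=cv2.imread("pics/scene1.png")[150:350,180:420]; cv2.imwrite("pics/a1.png",cv2.resize(a,None,fx=3,fy=3,interpolation=cv2.INTER_CUBIC))
E
```

```text
38.0 0.3 0.4 -0.9 -0.02 -0.03 -0.01
36.5 1.3 -0.4 -0.7 -0.06 0.0 -0.04
35.0 -0.4 0.0 -0.6 -0.04 -0.03 -0.03
33.5 0.3 -0.8 -1.1 -0.02 0.05 -0.05
32.0 0.0 -1.1 -1.1 -0.02 0.01 -0.04
30.5 0.2 -0.7 -1.0 -0.02 -0.0 0.04
29.0 -0.4 -0.5 -1.0 0.02 -0.02 0.02
27.5 -0.2 -0.0 -0.4 0.05 -0.01 -0.01
26.0 0.2 -0.9 -1.3 -0.04 0.05 -0.03
24.5 0.4 -0.3 -0.9 -0.0 -0.02 -0.01
23.0 -2.0 0.9 7.7 0.19 0.33 -0.03
21.5 -9.0 2.6 34.5 0.57 2.41 -0.45
t 14.03 [ 535.6 -148.    22.8] [ 1.7994e+02 -5.0000e-02  9.5920e+01] F [-9.   2.6 33.4] [ 0.57  2.41 -0.45] w 56.9
```

View pics/a1.png

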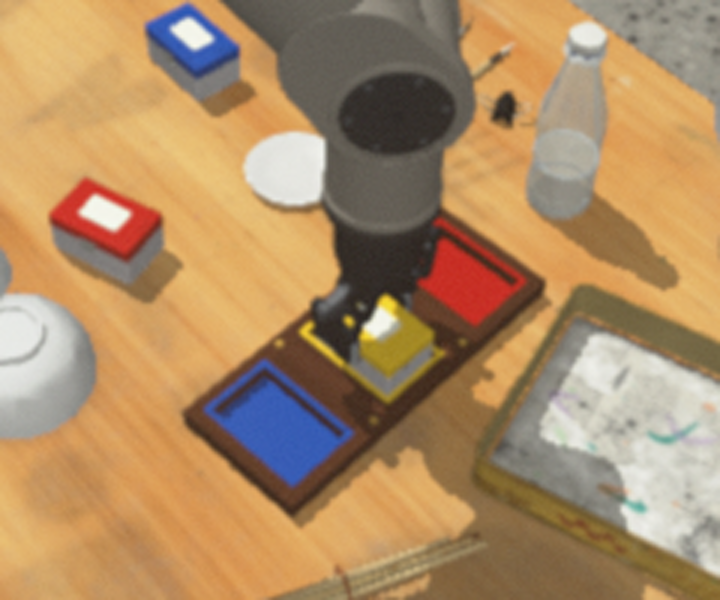

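The yellow tin stands in the yellow well. Contact came at the expected floor height, and the view shows it sunk into the rim at (400,350). I release it and go on to the red tin.

```bash
python3 - <<'E'
from h import *
s=WELL["yellow"]; bot.move_linear([s[0],s[1],23.5],velocity=60); bot.grip(80); bot.move_linear([s[0],s[1],180],velocity=300)
p=TIN["red"]; pick(p,90); m=shake(p[2]); rep()
E
```

```text
grip 57.03793655859953 60.62834680080414
t 18.8417
[[0.03, -0.005, -3.637], [-0.041, 0.007, -3.753], [0.044, 0.02, -3.616], [-0.035, 0.001, -3.727]]
t 22.49 [427.7 102.2 179.2] [-1.8000e+02  1.0000e-02  1.0825e+02] F [-0.  -0.1 -3.8] [-0.04 -0.05  0.  ] w 57.4
```

Red rattles: the moment swings ±0.04 N m with each stroke. I set it back where it stood, then take blue.

```bash
python3 - <<'E'
from h import *
p=TIN["red"]; bot.move_linear([p[0],p[1],30],velocity=250); bot.move_linear([p[0],p[1],16.5],velocity=80); rep(); bot.grip(85); bot.move_linear([p[0],p[1],180],velocity=300)
p=TIN["blue"]; pick(p,90); m=shake(p[2],n=1); rep()
if abs(m[0,0]-m[1,0])<.045:
    z=place(WELL["blue"])
    for n in("top","scene"): cv2.imwrite(f"pics/{n}2.png",bot.grab_frame(n)[:,:,::-1])
    a=cv2.imread("pics/scene2.png")[150:350,180:420]; cv2.imwrite("pics/a2.png",cv2.resize(a,None,fx=3,fy=3,interpolation=cv2.INTER_CUBIC))
E
```

```text
t 23.56 [428.9 103.   17.3] [ 1.7991e+02 -3.0000e-02  1.0832e+02] F [-0.2  0.3 -2.9] [-0.09 -0.03  0.02] w 57.3
grip 56.940911592434496 63.544255793094635
t 28.0083
[[0.009, -0.0, -2.192], [-0.007, -0.009, -1.946]]
t 29.69 [633.5 247.1 178.8] [ 1.7999e+02 -1.0000e-02  8.9050e+01] F [ 0.7  0.9 -2.2] [-0.02 -0.    0.01] w 57.3
38.0 0.5 0.5 -0.4 0.02 0.03 -0.03
36.5 -0.2 -0.4 -0.4 -0.01 -0.03 -0.04
35.0 -0.3 0.0 0.6 0.03 -0.05 0.0
33.5 0.8 0.8 -0.0 0.03 -0.04 0.02
32.0 0.2 -0.6 0.5 -0.07 -0.01 -0.02
30.5 0.7 -0.7 1.0 0.0 -0.04 0.01
29.0 -0.3 0.3 0.2 -0.0 -0.0 0.03
27.5 -0.8 -0.3 1.1 -0.0 0.04 0.0
26.0 0.6 0.5 0.2 -0.01 0.0 -0.01
24.5 -0.9 -0.1 0.6 -0.04 -0.03 -0.03
23.0 -2.2 1.6 12.0 0.27 0.36 0.02
t 35.06 [ 421.  -159.9   23.2] [ 1.7997e+02 -2.0000e-02  9.5960e+01] F [-2.2  1.6  9.8] [0.27 0.36 0.02] w 57.1
```

View pics/a2.png

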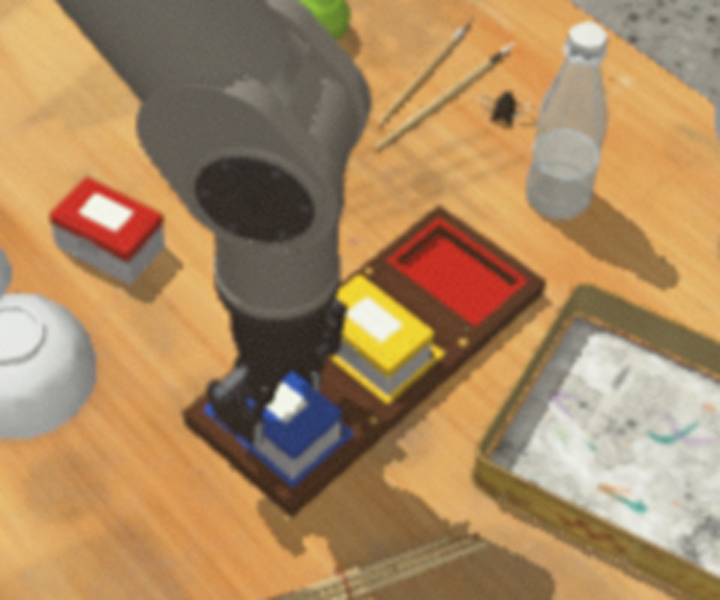

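Blue is seated in the near well and yellow stands level in the middle one. Next: release, recheck, fetch red, shake it and take it to the saucer.

```bash
python3 - <<'E'
from h import *
s=WELL["blue"]; bot.grip(80); bot.move_linear([s[0],s[1],180],velocity=300)
p=TIN["red"]; bot.move_ptp([p[0],p[1],180],ori(p[2],90))
fr={n:bot.grab_frame(n) for n in("top","scene")}
for n in fr: cv2.imwrite(f"pics/{n}3.png",fr[n][:,:,::-1])
cv2.imwrite("pics/a3.png",cv2.resize(fr["scene"][150:350,180:420,::-1],None,fx=3,fy=3,interpolation=cv2.INTER_CUBIC))
m=mask(fr["top"],"blue")
pick(p,90); shake(p[2]); rep()
E
```

```text
grip 56.819021282562176 60.30832082033157
t 40.1333
[[0.045, 0.003, -3.754], [-0.049, 0.002, -3.467], [0.028, -0.004, -3.463], [-0.041, -0.006, -3.372]]
t 44.07 [427.7 102.4 179.2] [-1.8000e+02  1.0000e-02  1.0825e+02] F [ 0.3  0.4 -4.3] [-0.09 -0.    0.01] w 57.3
```

View pics/a3.png

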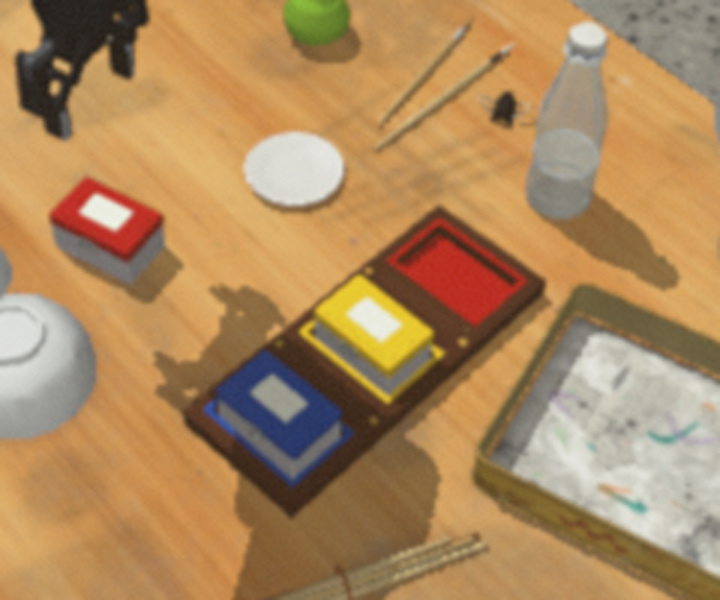

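Both silent tins stand level in their wells, blue at (278,415) and yellow at (373,335). The saucer is untouched at (294,170). Red knocked again, so I move it over the saucer.

```bash
python3 - <<'E'
from h import *
q=px2w("scene",180+294/3,150+169/3,7); print(q)
x,y=(q[0]+622.1)/2,(q[1]+65.6)/2
bot.move_ptp([x,y,180],ori(18.3,90)); bot.move_linear([x,y,114],ori(18.3,90),velocity=100); bot.sleep(1); rep()
for n in("top","scene"): cv2.imwrite(f"pics/{n}4.png",bot.grab_frame(n)[:,:,::-1])
E
```

```text
[620.65689184  63.4298871    7.        ]
t 46.68 [621.4  64.5 114. ] [-180.     0.   108.3] F [ 0.4  0.6 -3.2] [-0.04 -0.04 -0.01] w 57.5
```

View pics/scene4.png

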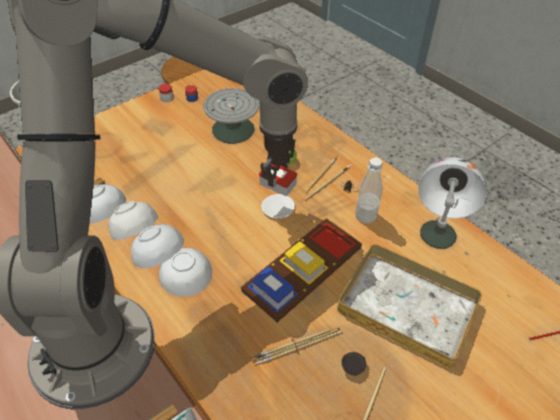

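The red tin hangs upright over the saucer, at (278,180) above (278,207), and everything else is in place.

```bash
python3 -c "
from h import *
print(bot.sign_off())"
```

```text
the job is handed in; nothing more can be done
None
```

The red tin holds the ball: yellow and blue were silent and are seated in their own wells, and red, knocked again in the air, is held upright and still over the saucer about 90 mm up; handed in at about 47 s of the 72 s, verdict not shown.

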